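Load the slotted masses onto the load stand

TASK

Load the hanging carrier of the load stand with the two slotted steel masses from the wooden rest: slide the small thick one onto the carrier rod first so that it lies flat on the carrier plate, then the wide thin one flat on top of it. Turn them so that their slots face clearly different ways (at least 60 degrees apart), so that neither can slide off. Do not drop either mass on the bench, and leave the glassware, bottles and tube rack where they are.

Things in the scene. Friction and masses are not known exactly. Their poses are not given: they have to be found in the camera images.
- thick_mass: small thick slotted steel disc, about 0.36 kg: 58 mm diameter, 22 mm thick, two side flats parallel to the slot (y = +-25 mm, 29 mm long: grip 50 mm across them). Slot 14 mm wide, from 7 mm behind the centre out through the rim towards +x, mouth flared. Origin: disc centre on the underside; z up. Starts flat and loose on the rest, slot roughly towards world -y (the stand).
- thin_mass: wide thin slotted steel disc, about 0.30 kg: 74 mm diameter, 12 mm thick, two side flats parallel to the slot (y = +-32.5 mm, 35 mm long: grip 65 mm across them). Same slot, from 7 mm behind the centre out towards +x. Origin: disc centre on the underside; z up. Starts flat and loose on the rest, slot roughly towards world -y (the stand).
- thick_mass_slot (a point): point in the slot of the thick mass, 25 mm from the disc's centre towards the mouth, at half thickness
- thin_mass_slot (a point): point in the slot of the thin mass, 25 mm from the disc's centre towards the mouth, at half thickness
- stand: fixed load stand. Origin on the bench straight under the carrier rod; its x points from the rod to the post, roughly to the robot's right (world -y). Post 14 mm thick, 140 mm out along x, on a grey base 14 mm high (x 80 to 210 mm, y +-75 mm). Boom 12 mm thick along x at height 300 mm from the post to 20 mm past the rod; its clamp on the rod reaches down to 285 mm.
- carrier (a point): top centre of the carrier plate, 100 mm above the bench: plate 44 mm across, 6 mm thick, at the foot of a fixed upright rod 7 mm thick that runs up to the boom. Masses can only go on from the side, rod entering the slot. Over a mass an upright tool would meet the rod: lean the tool back about 40 degrees, away from the slot mouth, already when gripping.
- rest: fixed wooden rest: bar 260 mm long along its x, 30 mm wide, 45 mm high, with a foot 110 mm wide and 10 mm high under each end (110 to 140 mm from the middle). Origin: middle, on the bench; x roughly to the robot's right, towards the stand. The masses lie flat on top, 62 mm from the middle on either side; which is nearer the stand varies.
- jug: bystander: clear plastic measuring jug, 110 mm across, 130 mm high; origin at the underside
- wash_bottle: bystander: clear bottle with white cap, 66 mm across, 170 mm high; origin at the underside
- reagent: bystander: amber jar, 70 mm across, 130 mm high; origin at the underside
- tube_rack: bystander: aluminium test-tube rack 80 x 200 mm, 90 mm high, with some glass tubes; origin at the underside

How it is judged:
By the outcome, as a careful person would: the job done as asked, in the order asked, and still so for the second after the job is handed in, with the robot touching nothing.
It also fails if it takes over 66 s, if anything falls off the work surface, if the arm or the gripper's body presses on something with over 40 N, if the wrist force passes 120 N, or if a joint passes its speed limit or range.

ROBOT

A 6-joint arm with a two-finger parallel gripper is mounted at the origin on the work surface. World frame = base frame: x ahead of the robot, y to its left, z up, the work surface at z = 0. Lengths are in m, angles in rad, forces in N, time in s.
With the tool pointing down it reaches from about 0.325 to 0.85 m from the base axis. Payload 15.5 kg.
Tool frame: the origin (TCP) lies at the very end of the fingers, on their centre line; the grasp point (between the pads) lies 19 mm behind it (ctrl.tcp_to_grasp is the distance from the TCP to the grasp point, in m); z points along the fingers, y is the line along which they close (so a half turn about z gives the same grasp; the last joint's range is limited). The gripper opens to 91 mm and grips with 3 to 60 N. Pads are 32 mm wide; open, the fingers measure 118 mm over their backs; the gripper's body (76 mm by 178 mm) begins 60 mm behind the grasp point.
Start: joints at [1.157, 0.494, 1.345, -0, 1.302, -0.096], TCP at [0.196, 0.594, 0.214] pointing down, gripper open.
Joint ranges: [-2.91, 2.91], [-0.82, 2.16], [0.22, 2.67], [-1.22, 4.37], [0.12, 2.79], [-3.08, 3.08]. Speed limits (rad/s): [1.89, 1.89, 2.57, 3.01, 3.01, 3.01].

INTERFACE

Orientations are given as [roll, pitch, yaw] about the fixed x, y, z axes, in that order (R = Rz(yaw) Ry(pitch) Rx(roll)).
In Python, from station import ctrl gives the robot as it stands.
- The arm moves only by the shell command python3 inch.py 'ROWS' [FORCE]. ROWS is a JSON list of rows, 1 to 5 of them, each of 7 numbers: dx, dy, dz in m, then a rotation vector rx, ry, rz in rad, then the finger opening in m; each row shifts and turns the commanded pose from where the row before left it, along the tool's axes as they then stand; what a row does not reach is not made up. A row lasts 1/10 s, in which the tool goes at most 0.05 m and 0.15 rad, less where a joint would pass 70% of its speed; a pose out of reach is approached as far as the arm can. The fingers move at their own pace and stop on an object; FORCE is the grip in N (left out, the last holds). Time passes only in rows, so rows that do not move let the fingers close. It prints the time, the measured TCP pose, the force, the opening and the grip force at its end.
- ctrl.get_obs(): the state, without advancing time (a new reading comes with each control period).
- ctrl.capture(name): name is "scene" or "side" or "wrist"; returns a dict with "image" (420x560x3 uint8, blue, green, red), "mtx" (3x3 intrinsics, pixels), "extrinsics" (4x4, takes a point from camera to world coordinates); the wrist camera has in their place "mount" (4x4, takes a point from camera to tool coordinates, whose origin is the TCP and whose axes are the flange's). Camera axes: x right, y up, looking along -z (the intrinsics and any distortion apply to the point x, -y, -z); pixel columns grow to the right and rows downward; lengths in m; the calibration is good to about 2 mm. The wrist camera is an equidistant fisheye: a pixel r from the principal point sees the ray r / f radians off the axis. A picture is of the moment at which its call begins: read the wrist's pose just before it. There is no depth.
- ctrl.job_done(): hands the job in; it is judged then, once.
The state is a dict: "clock": time; "qpos": joint angles; "qd": joint speeds; "effort": joint torques, N m; "tool_pos": TCP position; "tool_rot": TCP orientation; "wrist_force": force on the tool from outside, world axes, zero at the start; "torque": the same for the moment, N m; "grip_width": finger opening in m; "grip_force": force on a finger pad.
Only numpy, scipy, OpenCV 4.12 (cv2) and the standard library are available. Lean on these libraries where they do the work, as an engineer would, in place of code of your own. Each camera call takes 0.05 s, during which the arm holds its last target. There are 200 camera calls.

## Working session

There is one attempt and no reset: what is moved stays moved. The work goes in short steps, Python scripts to look and compute and a shell command to move; the robot and the scene stay as the last step left them, time stands still between calls to the robot, and variables do not carry over. Pictures are saved under pics/ and viewed, at most 13 in all, crops included, and the job is handed in when it is done.

```bash
ls; mkdir -p pics; python3 - <<'E'
from station import ctrl
import cv2,numpy as np
for n in("scene","side"):
    c=ctrl.capture(n); cv2.imwrite(f"pics/{n}0.png",c["image"]); np.savez(f"{n}.npz",m=c["mtx"],e=c["extrinsics"]); print(c["mtx"].round(1).tolist(),c["extrinsics"].round(3).tolist(),[k for k in c])
o=ctrl.get_obs();print(o["tool_pos"],o["tool_rot"],o["clock"],ctrl.tcp_to_grasp)
E
```

```text
inch.py
pics
station.py
[[457.2, 0.0, 281.2], [0.0, 457.2, 211.4], [0.0, 0.0, 1.0]] [[-0.886, -0.261, 0.383, 1.086], [0.463, -0.524, 0.715, 0.8], [0.014, 0.811, 0.585, 0.789], [0.0, 0.0, 0.0, 1.0]] ['image', 'mtx', 'extrinsics']
[[431.6, 0.0, 275.2], [0.0, 431.6, 213.9], [0.0, 0.0, 1.0]] [[0.877, 0.324, -0.355, 0.165], [-0.481, 0.576, -0.661, -0.925], [-0.01, 0.75, 0.661, 0.94], [0.0, 0.0, 0.0, 1.0]] ['image', 'mtx', 'extrinsics']
[0.19576019 0.59321458 0.21340563] [-3.14053037e+00 -8.30691704e-05  2.82281354e+00] 0.1 0.0188
```

View pics/scene0.png

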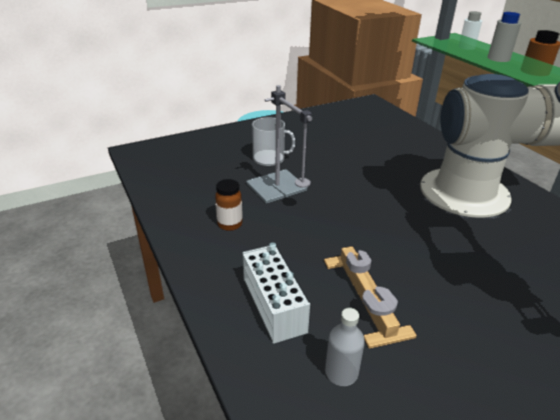

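View pics/side0.png

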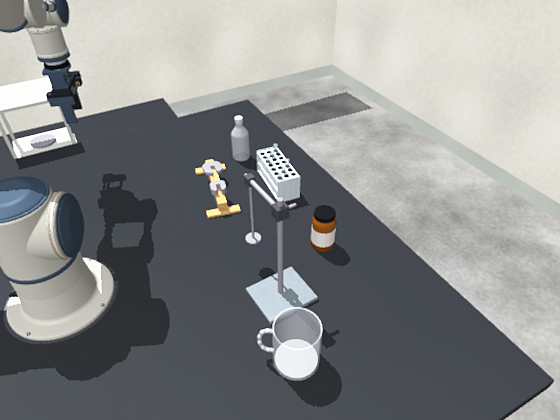

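The scene view shows the thick mass near (359,262), nearer the stand, and the thin one near (379,300). The rod foot and carrier are near (303,183), and (252,238) in the side view. I'll enlarge these areas.

```bash
python3 - <<'E'
import cv2,numpy as np
a=cv2.imread("pics/scene0.png");b=cv2.imread("pics/side0.png")
def c(i,x,y,w,h,s): return cv2.resize(i[y:y+h,x:x+w],None,fx=s,fy=s,interpolation=cv2.INTER_CUBIC)
cv2.imwrite("pics/c1.png",np.hstack([c(a,320,240,100,110,4),c(b,185,150,66,73.0.__int__(),6)[:440]]))
cv2.imwrite("pics/c2.png",np.hstack([c(a,240,80,80,120,5),c(b,225,165,80,120,5)[:600]]))
E
```

```text
Traceback (most recent call last):
ValueError: all the input array dimensions except for the concatenation axis must match exactly, but along dimension 0, the array at index 0 has size 440 and the array at index 1 has size 438
```

```bash
python3 - <<'E'
import cv2,numpy as np
a=cv2.imread("pics/scene0.png");b=cv2.imread("pics/side0.png")
def c(i,x,y,w,h,s): return cv2.resize(i[y:y+h,x:x+w],None,fx=s,fy=s,interpolation=cv2.INTER_CUBIC)
cv2.imwrite("pics/c1.png",np.hstack([c(a,320,240,100,110,4),c(b,190,150,60,110,4)]))
cv2.imwrite("pics/c2.png",np.hstack([c(a,240,80,80,120,5),c(b,225,165,80,120,5)]))
E
```

```text
(no output)
```

View pics/c1.png

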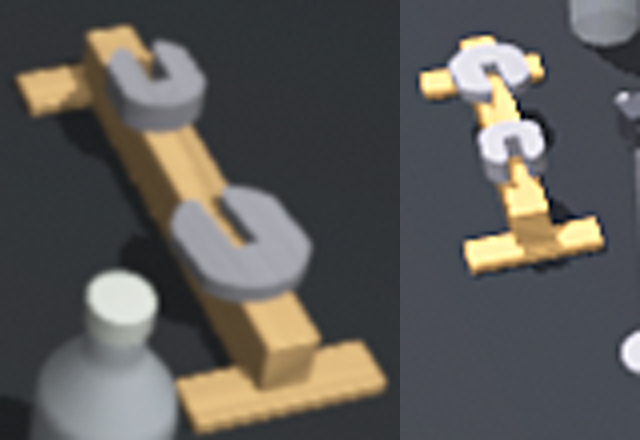

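View pics/c2.png

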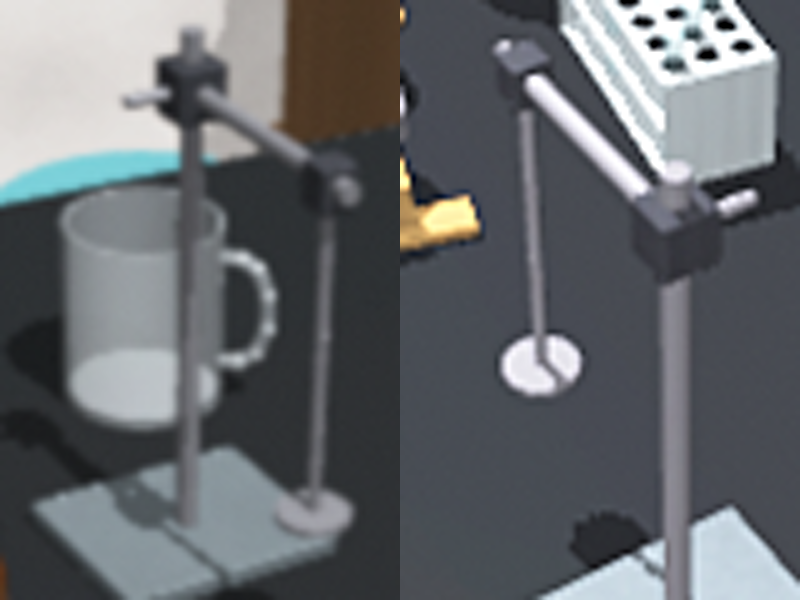

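The crops show both slots running roughly along the bar towards the stand, and the rod foot on the plate is clear in both views. Next I'll triangulate.

```bash
cat > h.py <<'E'
import numpy as np
C={n:np.load(f"{n}.npz") for n in("scene","side")}
def ray(n,uv):
    m,e=C[n]["m"],C[n]["e"]; d=np.array([(uv[0]-m[0,2])/m[0,0],-(uv[1]-m[1,2])/m[1,1],-1]); return e[:3,3],e[:3,:3]@d
def atz(n,uv,z):
    o,d=ray(n,uv); return o+d*(z-o[2])/d[2]
def proj(n,P):
    m,e=C[n]["m"],C[n]["e"]; p=(np.atleast_2d(P)-e[:3,3])@e[:3,:3]
    return np.c_[m[0,2]-m[0,0]*p[:,0]/p[:,2], m[1,2]+m[1,1]*p[:,1]/p[:,2]]
def disc(c,yaw,R,f,z):
    "outline of a slotted disc's face"
    t=np.radians(np.arange(0,361,4)); p=np.c_[R*np.cos(t),np.clip(R*np.sin(t),-f,f)]
    p=p[(abs(p[:,1])>.007)|(p[:,0]<0)]
    i=np.argmax(np.diff(p[:,1])*0+0) 
    s=np.radians(np.arange(90,271,15)); u=np.c_[.007*np.cos(s),.007*np.sin(s)]  # slot end at -7mm
    up=p[p[:,1]>0.0]; 
    p=np.vstack([p,u[::-1]]); p=np.vstack([p,p[:1]])
    r=np.array([[np.cos(yaw),-np.sin(yaw)],[np.sin(yaw),np.cos(yaw)]])
    return np.c_[p@r.T+c, np.full(len(p),z)]
E
python3 - <<'E'
from h import *
S=lambda x,y:(x/4+320,y/4+240); D=lambda x,y:((x-400)/4+190,y/4+150)
S2=lambda x,y:(x/5+240,y/5+80); D2=lambda x,y:((x-400)/5+225,y/5+165)
p=lambda t,v:print(t,v.round(4))
for t,uv in dict(f1=(87,35),f2=(128,27),n1=(263,358),n2=(317,340)).items(): p(t,atz("scene",S(*uv),.045))
p("side n",atz("side",D(512,212),.045));p("side n",atz("side",D(547,205),.045))
for t,uv,z in (("thick L",(107,64),.067),("thick R",(205,80),.067),("thick bot",(158,108),.067),("thickslotend",(157,82),.067),("thin slotend",(246,240),.057),("thin bot",(240,290),.057),("thin R",(312,248),.057),("thin L",(173,222),.057)): p(t,atz("scene",S(*uv),z))
for t,uv,z in (("thick L",(480,140),.067),("thick R",(545,140),.067),("thick slotend",(513,140),.067),("thin L",(449,72),.057),("thin R",(530,70),.057),("thin slotend",(490,67),.057)): p("side "+t,atz("side",D(*uv),z))
p("carrier sc",atz("scene",S2(314,511),.1));p("carrier si",atz("side",D2(542,364),.1))
p("clamp sc",atz("scene",S2(325,212),.285)); p("clamp si",atz("side",D2(526,110),.285)) 
p("post",atz("scene",S2(188,523),.014))
E
```

```text
f1 [0.5371 0.1002 0.045 ]
f2 [0.5096 0.1053 0.045 ]
n1 [0.5984 0.3545 0.045 ]
n2 [0.5659 0.3578 0.045 ]
side n [0.5099 0.1059 0.045 ]
side n [0.5382 0.1001 0.045 ]
thick L [0.5574 0.1484 0.067 ]
thick R [0.5136 0.1863 0.067 ]
thick bot [0.5527 0.1938 0.067 ]
thickslotend [0.54  0.175 0.067]
thin slotend [0.5639 0.293  0.057 ]
thin bot [0.5888 0.3201 0.057 ]
thin R [0.5356 0.3138 0.057 ]
thin L [0.5915 0.2642 0.057 ]
side thick L [0.5148 0.1796 0.067 ]
side thick R [0.5618 0.1531 0.067 ]
side thick slotend [0.5387 0.1661 0.067 ]
side thin L [0.5324 0.2972 0.057 ]
side thin R [0.5959 0.2648 0.057 ]
side thin slotend [0.5669 0.2865 0.057 ]
carrier sc [ 0.5149 -0.1399  0.1   ]
carrier si [ 0.5152 -0.1446  0.1   ]
clamp sc [ 0.5189 -0.137   0.285 ]
clamp si [ 0.5111 -0.153   0.285 ]
post [ 0.5221 -0.28    0.014 ]
```

```bash
cat >> h.py <<'E'
from scipy.spatial.transform import Rotation as Rot
def goal(c,sdeg,lean=42,flip=1):
    "TCP pose with grasp point at c, slot heading sdeg, tool leaning back from the mouth"
    s=np.array([np.cos(np.radians(sdeg)),np.sin(np.radians(sdeg)),0]);l=np.radians(lean)
    z=np.sin(l)*s-np.cos(l)*np.array([0,0,1.]); y=flip*np.array([-s[1],s[0],0])
    return np.array(c)+.0188*z, np.c_[np.cross(y,z),y,z]
def delta(P,R):
    from station import ctrl
    o=ctrl.get_obs(); p=np.array(o["tool_pos"]); r=Rot.from_euler("xyz",o["tool_rot"]).as_matrix()
    rv=Rot.from_matrix(r.T@R).as_rotvec()
    print("t",round(o["clock"],2),"pos",p.round(4),"rotvec",rv.round(3),"trans in cur axes",(r.T@(P-p)).round(4),"in goal axes",(R.T@(P-p)).round(4),"world",(P-p).round(4))
E
python3 - <<'E'
from h import *
from station import ctrl
print(atz("scene",(343,374),0.0).round(3),"bottle base", atz("scene",(350,316),.17).round(3),"cap top", atz("side",(238,119),.17).round(3))
print("rack top corners",[atz("scene",u,.09).round(3) for u in((244,254),(271,245),(305,300),(277,313))])
print("reagent",atz("scene",(228,187),.13).round(3))
c=ctrl.capture("wrist");print(c["mount"].round(3).tolist(),c["mtx"].round(1).tolist()); import cv2; cv2.imwrite("pics/w0.png",c["image"])
for q,z,a,f in (((.5385,.168),.056,-103,1),((.564,.285),.051,-103,1)): delta(*goal([*q,z+.1],a,flip=f))
E
```

```text
[0.715 0.378 0.   ] bottle base [0.718 0.377 0.17 ] cap top [0.71  0.362 0.17 ]
rack top corners [array([0.783, 0.057, 0.09 ]), array([0.713, 0.056, 0.09 ]), array([0.729, 0.244, 0.09 ]), array([0.796, 0.249, 0.09 ])]
reagent [ 0.73  -0.166  0.13 ]
[[0.001, 0.955, 0.295, 0.084], [1.0, -0.001, 0.0, 0.001], [0.0, 0.295, -0.955, -0.17], [0.0, 0.0, 0.0, 1.0]] [[325.2, 0.0, 280.0], [0.0, 325.2, 212.7], [0.0, 0.0, 1.0]]
t 0.15 pos [0.1958 0.5933 0.2135] rotvec [ 0.539 -0.592  1.407] trans in cur axes [-0.4599 -0.3089  0.0717] in goal axes [-0.2122  0.4296  0.2872] world [ 0.3399 -0.4375 -0.0714]
t 0.15 pos [0.1958 0.5933 0.2135] rotvec [ 0.539 -0.592  1.407] trans in cur axes [-0.4475 -0.1898  0.0766] in goal axes [-0.1199  0.4282  0.2108] world [ 0.3654 -0.3205 -0.0764]
```

View pics/w0.png

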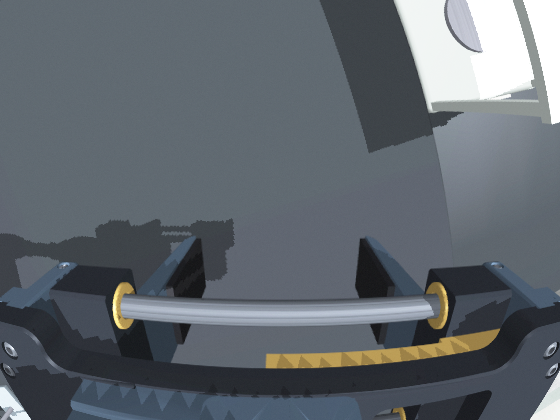

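The wrist camera sits on the tool's +x side, so leaning back with +x away from the mouth suits it. The bottle at (0.714,0.37) is close to the thin mass's grasp corridor, so I'll approach that one with a slightly turned heading.

```bash
R='[-0.0383,-0.0257,0,0,0,0,0.091]'
python3 inch.py '[[-0.0383,-0.0257,0,0,0,0,0.09],[-0.0383,-0.0257,0,0,0,0,0.09],[-0.0383,-0.0257,0,0,0,0,0.09],[-0.0383,-0.0257,0,0,0,0,0.09],[-0.0383,-0.0257,0,0,0,0,0.09]]' 30
python3 inch.py '[[-0.0383,-0.0257,0,0,0,0,0.09],[-0.0383,-0.0257,0,0,0,0,0.09],[-0.0383,-0.0257,0,0,0,0,0.09],[-0.0383,-0.0257,0,0,0,0,0.09],[-0.0383,-0.0257,0,0,0,0,0.09]]'
python3 inch.py '[[0,0,0,0.049,-0.0538,0.1279,0.09],[0,0,0,0.049,-0.0538,0.1279,0.09],[0,0,0,0.049,-0.0538,0.1279,0.09],[0,0,0,0.049,-0.0538,0.1279,0.09],[0,0,0,0.049,-0.0538,0.1279,0.09]]'
python3 inch.py '[[0,0,0,0.049,-0.0538,0.1279,0.09],[0,0,0,0.049,-0.0538,0.1279,0.09],[0,0,0,0.049,-0.0538,0.1279,0.09],[0,0,0,0.049,-0.0538,0.1279,0.09],[0,0,0,0.049,-0.0538,0.1279,0.09]]'
python3 inch.py '[[0,0,0,0.049,-0.0538,0.1279,0.09],[0,0,0,0,0,0,0.09]]'
python3 - <<'E'
from h import *
delta(*goal([.5385,.168,.156],-103))
print(ctrl.get_obs()["qpos"].round(2)) if 0 else None
from station import ctrl
import cv2
o=ctrl.get_obs();print(np.round(o["qpos"],2))
c=ctrl.capture("wrist");cv2.imwrite("pics/w1.png",c["image"]);np.savez("w1.npz",p=o["tool_pos"],r=o["tool_rot"],mount=c["mount"],m=c["mtx"])
E
```

```text
clock: 0.65
tool_pos: [0.3382, 0.4099, 0.2138]
tool_rot: [-3.141, -0.0, 2.823]
wrist_force: [1.1, 0.4, -0.6]
grip_width: 0.0902
grip_force: 0.0
clock: 1.15
tool_pos: [0.4799, 0.2277, 0.2139]
tool_rot: [-3.142, -0.0, 2.823]
wrist_force: [2.0, 0.1, 0.2]
grip_width: 0.09
grip_force: 0.0
clock: 1.65
tool_pos: [0.4789, 0.2294, 0.2141]
tool_rot: [-2.992, 0.33, 2.196]
wrist_force: [-0.3, 0.1, 0.5]
grip_width: 0.0903
grip_force: 0.0
clock: 2.15
tool_pos: [0.4788, 0.2298, 0.2138]
tool_rot: [-3.086, 0.678, 1.504]
wrist_force: [1.0, 0.2, -0.3]
grip_width: 0.0898
grip_force: 0.0
clock: 2.35
tool_pos: [0.4793, 0.2296, 0.2123]
tool_rot: [3.142, 0.735, 1.342]
wrist_force: [-0.9, -0.4, -0.5]
grip_width: 0.0899
grip_force: 0.0
t 2.35 pos [0.4793 0.2296 0.2123] rotvec [-0.002  0.002 -0.002] trans in cur axes [0.0033 0.0717 0.0918] in goal axes [0.003  0.0715 0.0919] world [ 0.0563 -0.0739 -0.0703]
[ 0.63  0.69  1.23 -0.47  1.79  0.89]
```

View pics/w1.png

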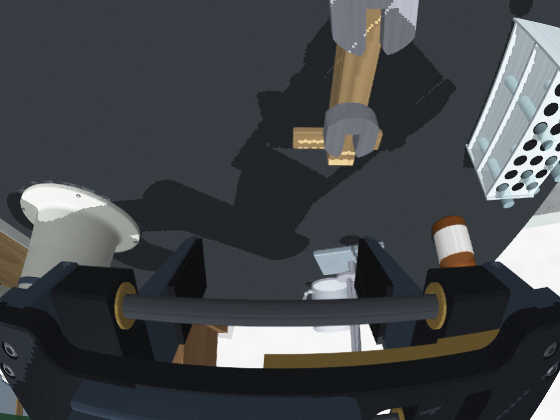

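The wrist view shows the thick mass at about (352,130), its slot opening downward towards the stand, and the thin mass at the top at about (375,25). I'll overlay the model outlines to check the estimates.

```bash
cat >> h.py <<'E'
def wproj(P,f="w1.npz"):
    d=np.load(f); r=Rot.from_euler("xyz",d["r"]).as_matrix(); M=d["mount"]; m=d["m"]
    p=((np.atleast_2d(P)-d["p"])@r-M[:3,3])@M[:3,:3]
    v=np.c_[p[:,0],-p[:,1]]; n=np.linalg.norm(v,axis=1); th=np.arctan2(n,-p[:,2])
    return v/n[:,None]*th[:,None]*m[0,0]+[m[0,2],m[1,2]]
def disc(c,yaw,R,f,z):
    t=np.radians(np.arange(0,361,4)); p=np.c_[R*np.cos(t),np.clip(R*np.sin(t),-f,f)]
    p=p[(abs(p[:,1])>.007)|(p[:,0]<0)]
    s=np.radians(np.arange(270,89,-15)); p=np.vstack([p,np.c_[.007*np.cos(s),.007*np.sin(s)],p[:1]])
    y=np.radians(yaw); r=np.array([[np.cos(y),-np.sin(y)],[np.sin(y),np.cos(y)]])
    return np.c_[p@r.T+c, np.full(len(p),z)]
E
python3 - <<'E'
from h import *
import cv2
def crop(f,pr,x,y,w,h,s):
    i=cv2.resize(cv2.imread(f)[y:y+h,x:x+w],None,fx=s,fy=s,interpolation=cv2.INTER_CUBIC)
    for c,yaw,R,fl,z in(((.5385,.168),-103,.029,.025,.067),((.564,.285),-103,.037,.0325,.057)):
        q=((pr(disc(c,yaw,R,fl,z))-[x,y]+.5)*s).astype(int); cv2.polylines(i,[q],False,(0,0,255),1)
    return i
a=crop("pics/w1.png",wproj,290,0,134,170,3.0.__int__()); 
b=crop("pics/scene0.png",lambda P:proj("scene",P),335,240,80,102,5)
cv2.imwrite("pics/ov.png",np.hstack([a,b[:510]]))
E
```

```text
(no output)
```

View pics/ov.png

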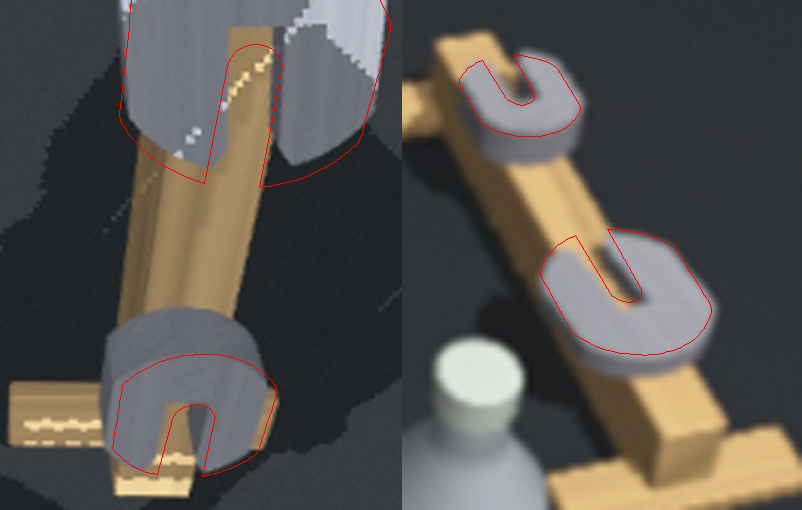

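Both estimates are within a few mm. The thick mass's heading is nearer -100° and the thin one's nearer -95°, about 6 mm further back. Now the grasp of the thick mass.

```bash
python3 - <<'E'
from h import *
delta(*goal([.5372,.168,.156],-100)); P,R=goal([.5372,.168,.056],-100); print(R.T@[0,0,-.1])
E
```

```text
t 2.4 pos [0.4793 0.2295 0.2128] rotvec [-0.035 -0.001 -0.036] trans in cur axes [0.0029 0.0709 0.0924] in goal axes [0.0004 0.0677 0.0948] world [ 0.0557 -0.0739 -0.0707]
[0.06691306 0.         0.07431448]
```

```bash
python3 inch.py '[[0,0,0,-0.035,-0.001,-0.036,0.09],[0,0.0226,0.0316,0,0,0,0.09],[0,0.0226,0.0316,0,0,0,0.09],[0,0.0226,0.0316,0,0,0,0.09],[0,0,0,0,0,0,0.09]]'
python3 - <<'E'
from h import *
delta(*goal([.5372,.168,.056],-100))
E
```

```text
clock: 2.9
tool_pos: [0.5349, 0.152, 0.142]
tool_rot: [-3.14, 0.734, 1.398]
wrist_force: [-0.5, 1.1, -0.3]
grip_width: 0.0899
grip_force: 0.0
t 2.9 pos [0.5349 0.152  0.142 ] rotvec [-0.     0.001  0.001] trans in cur axes [ 0.0697 -0.0004  0.0718] in goal axes [ 0.0696 -0.0005  0.0719] world [ 0.0002  0.0036 -0.1   ]
```

```bash
python3 inch.py '[[0.0174,0,0.018,0,0,0,0.09],[0.0174,0,0.018,0,0,0,0.09],[0.0174,0,0.018,0,0,0,0.09],[0.0174,0,0.018,0,0,0,0.09],[0,0,0,0,0,0,0.09]]'
python3 inch.py '[[0,0,0,0,0,0,0.06],[0,0,0,0,0,0,0.045],[0,0,0,0,0,0,0.045],[0,0,0,0,0,0,0.045],[0,0,0,0,0,0,0.045]]' 40
python3 inch.py '[[0,0,0,0,0,0,0.045],[0,0,0,0,0,0,0.045],[0,0,0,0,0,0,0.045]]'
python3 - <<'E'
from h import *
delta(*goal([.5372,.168,.056],-100))
E
```

```text
clock: 3.4
tool_pos: [0.5341, 0.1585, 0.0422]
tool_rot: [-3.14, 0.734, 1.4]
wrist_force: [-0.1, -0.1, 0.3]
grip_width: 0.0898
grip_force: 0.0
clock: 3.9
tool_pos: [0.5357, 0.1585, 0.0441]
tool_rot: [3.138, 0.733, 1.392]
wrist_force: [-4.6, -0.7, 3.3]
grip_width: 0.0529
grip_force: 2.1
clock: 4.2
tool_pos: [0.5354, 0.1583, 0.044]
tool_rot: [3.139, 0.734, 1.392]
wrist_force: [-2.8, 0.8, 7.2]
grip_width: 0.05
grip_force: 40.0
t 4.2 pos [0.5354 0.1583 0.044 ] rotvec [ 0.     0.001 -0.003] trans in cur axes [-0.0007  0.0001  0.0033] in goal axes [-0.0007  0.0001  0.0033] world [-0.0004 -0.0027 -0.002 ]
```

Gripped flush at 50 mm. Lifting.

```bash
python3 inch.py '[[-0.01,0,-0.0111,0,0,0,0.045],[-0.0145,0,-0.0161,0,0,0,0.045],[-0.0145,0,-0.0161,0,0,0,0.045],[-0.0145,0,-0.0161,0,0,0,0.045],[0,0,0,0,0,0,0.045]]' 50
cat >> h.py <<'E'
def mgoal(c,sdeg,back,up,lean=42.05):
    "tool goal putting the held mass's underside centre at c: mass = TCP - back*s + up*z"
    s=np.array([np.cos(np.radians(sdeg)),np.sin(np.radians(sdeg)),0])
    return np.array(c)+back*s-[0,0,up], goal([0,0,0],sdeg,lean)[1]
ROD=np.array([.515,-.142])
def S(d): return np.array([np.cos(np.radians(d)),np.sin(np.radians(d))])
E
python3 - <<'E'
from h import *
delta(*mgoal([*(ROD-.075*S(-100)),.120],-100,.0099,.001))
E
```

```text
clock: 4.7
tool_pos: [0.5368, 0.1591, 0.1264]
tool_rot: [3.133, 0.73, 1.389]
wrist_force: [0.1, 0.6, -4.7]
grip_width: 0.0496
grip_force: 50.0
t 4.7 pos [0.5368 0.1591 0.1264] rotvec [ 0.003 -0.004 -0.005] trans in cur axes [-0.1702  0.0312  0.1625] in goal axes [-0.1697  0.0309  0.163 ] world [-0.0104 -0.237  -0.0074]
```

```bash
python3 inch.py '[[-0.015,0.0028,0.0145,0,0,0,0.045],[-0.0222,0.0041,0.0215,0,0,0,0.045],[-0.0222,0.0041,0.0215,0,0,0,0.045],[-0.0222,0.0041,0.0215,0,0,0,0.045],[-0.0222,0.0041,0.0215,0,0,0,0.045]]'
python3 inch.py '[[-0.0222,0.0041,0.0215,0,0,0,0.045],[-0.0222,0.0041,0.0215,0,0,0,0.045],[-0.0222,0.0039,0.0195,0.003,-0.004,-0.005,0.045],[0,0,0,0,0,0,0.045],[0,0,0,0,0,0,0.045]]'
python3 - <<'E'
from h import *
from station import ctrl
import cv2
delta(*mgoal([*(ROD-.075*S(-100)),.120],-100,.0099,.001))
o=ctrl.get_obs();print(np.round(o["qpos"],2))
c=ctrl.capture("wrist");np.savez("w2.npz",p=o["tool_pos"],r=o["tool_rot"],mount=c["mount"],m=c["mtx"])
for z in(.1,.15,.2): print(wproj([*ROD,z],"w2.npz").round(1))
cv2.imwrite("pics/w2.png",cv2.resize(c["image"],None,fx=1.4,fy=1.4))
E
```

```text
clock: 5.2
tool_pos: [0.5287, 0.0119, 0.1177]
tool_rot: [3.139, 0.733, 1.393]
wrist_force: [0.6, -0.6, -3.2]
grip_width: 0.0493
grip_force: 50.0
clock: 5.7
tool_pos: [0.5246, -0.0794, 0.116]
tool_rot: [-3.136, 0.737, 1.398]
wrist_force: [-0.5, 0.5, -4.1]
grip_width: 0.0497
grip_force: 50.0
t 5.7 pos [ 0.5246 -0.0794  0.116 ] rotvec [-0.004  0.003  0.002] trans in cur axes [-0.0007  0.0014 -0.0034] in goal axes [-0.0006  0.0014 -0.0034] world [0.0017 0.0015 0.003 ]
[ 0.16  0.68  1.62 -0.73  1.24  0.73]
[[281.6 275.4]]
[[281.4 338.6]]
[[281.2 405.7]]
```

View pics/w2.png

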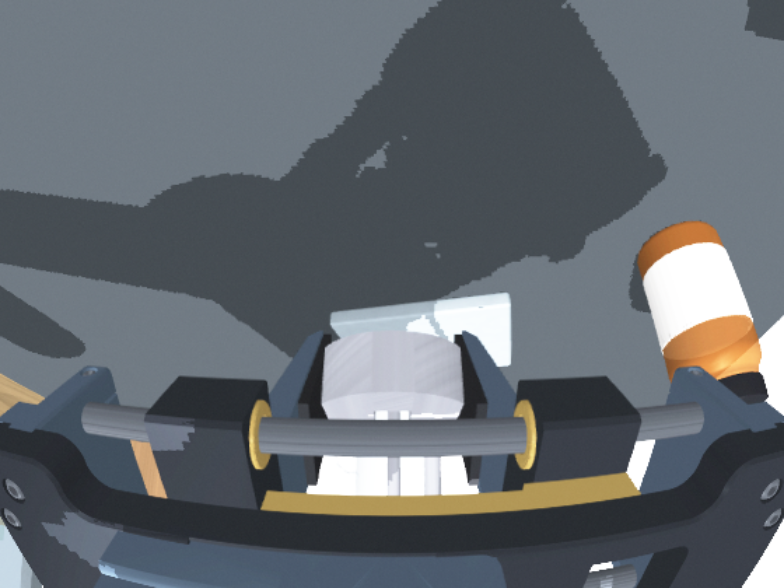

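The held mass shows at (393,375), with its slot over x≈390. The rod runs down behind at x≈394, against a predicted 394. I'll check the rod column numerically.

```bash
python3 - <<'E'
import cv2
g=cv2.cvtColor(cv2.imread("pics/w2.png"),cv2.COLOR_BGR2GRAY)
for y in(414,470,480): print(y,g[y,340:460:3].tolist())
from h import *
delta(*mgoal([*ROD,.114],-100,.0099,.001))
for z in (.16,.18):
  for sg in(-.0035,.0035): print(z,(1.4*wproj([ROD[0]+sg,ROD[1],z],"w2.npz")).round(1))
E
```

```text
414 [215, 215, 215, 218, 220, 220, 219, 218, 215, 220, 237, 218, 241, 253, 254, 254, 207, 197, 200, 191, 227, 254, 254, 204, 231, 233, 233, 245, 253, 253, 254, 238, 238, 237, 237, 237, 240, 243, 245, 251]
470 [255, 254, 253, 255, 255, 252, 249, 252, 253, 254, 254, 255, 255, 255, 255, 255, 189, 197, 200, 199, 223, 255, 255, 255, 255, 255, 255, 255, 245, 239, 244, 244, 235, 216, 255, 255, 255, 255, 255, 255]
480 [255, 255, 255, 255, 255, 252, 250, 253, 254, 254, 255, 255, 255, 255, 255, 255, 206, 213, 242, 226, 224, 255, 255, 255, 255, 255, 255, 255, 245, 239, 244, 244, 236, 191, 255, 255, 255, 255, 255, 255]
t 5.75 pos [ 0.5249 -0.0788  0.1161] rotvec [-0.003  0.003  0.002] trans in cur axes [-0.0526  0.0013  0.0519] in goal axes [-0.0528  0.0013  0.0518] world [-0.0116 -0.073  -0.0031]
0.16 [[387.2 492.8]]
0.16 [[400.6 492.6]]
0.18 [[387.  530.3]]
0.18 [[400.6 530.3]]
```

The rod is where predicted, within 0.5 mm. Inserting.

```bash
python3 inch.py '[[-0.0106,0.0003,0.0104,0,0,0,0.045],[-0.0106,0.0003,0.0104,0,0,0,0.045],[-0.0106,0.0003,0.0104,0,0,0,0.045],[-0.008,0.0002,0.008,0,0,0,0.045],[0,0,0,0,0,0,0.045]]'
python3 inch.py '[[-0.0045,0.0001,0.0045,0,0,0,0.045],[-0.0042,0,0.0042,0,0,0,0.045],[-0.0038,0,0.0038,0,0,0,0.045],[0,0,0,0,0,0,0.045],[0,0,0,0,0,0,0.045]]'
python3 - <<'E'
from h import *
delta(*mgoal([*ROD,.105],-100,.0099,.001))
E
```

```text
clock: 6.25
tool_pos: [0.5156, -0.1359, 0.1142]
tool_rot: [-3.136, 0.738, 1.398]
wrist_force: [0.0, 1.0, -4.4]
grip_width: 0.0496
grip_force: 50.0
clock: 6.75
tool_pos: [0.5134, -0.1516, 0.1134]
tool_rot: [-3.137, 0.737, 1.399]
wrist_force: [0.3, 0.3, -5.0]
grip_width: 0.0495
grip_force: 50.0
t 6.75 pos [ 0.5134 -0.1516  0.1134] rotvec [-0.003  0.003  0.002] trans in cur axes [ 0.0062 -0.      0.007 ] in goal axes [ 0.0062 -0.0001  0.0071] world [-0.0001 -0.0001 -0.0094]
```

```bash
for i in 1 2 3; do python3 inch.py '[[-0.0015,0,0.0013,0,0,0,0.045],[0,0,0,0,0,0,0.045]]' | egrep 'pos|wrist'; done
```

```text
tool_pos: [0.5131, -0.1535, 0.1134]
wrist_force: [-0.1, -0.5, -4.4]
tool_pos: [0.5128, -0.1553, 0.1134]
wrist_force: [0.4, 3.3, -2.8]
tool_pos: [0.5129, -0.1557, 0.1133]
wrist_force: [-2.4, 27.8, 4.8]
```

Slot bottom touches the rod at y≈-0.155, so the nominal centre is right. I'll back off 3.5 mm and lower.

```bash
python3 inch.py '[[0.0044,0,-0.004,0,0,0,0.045],[0.0033,0,0.0037,0,0,0,0.045],[0.0033,0,0.0037,0,0,0,0.045],[0,0,0,0,0,0,0.045]]' | egrep 'pos|wrist'
for i in 1 2; do python3 inch.py '[[0.001,0,0.0011,0,0,0,0.045],[0,0,0,0,0,0,0.045]]' | egrep 'pos|wrist|rot'; done
```

```text
tool_pos: [0.5129, -0.1519, 0.1028]
wrist_force: [-0.3, 0.1, -4.7]
tool_pos: [0.5132, -0.1519, 0.1019]
tool_rot: [-3.137, 0.737, 1.399]
wrist_force: [0.5, 0.1, -3.7]
tool_pos: [0.5133, -0.1518, 0.1005]
tool_rot: [-3.137, 0.737, 1.399]
wrist_force: [0.1, 0.3, -4.4]
```

```bash
for i in 1 2 3; do python3 inch.py '[[0.0006,0,0.0007,0,0,0,0.045],[0,0,0,0,0,0,0.045]]' | egrep 'pos|wrist'; done
```

```text
tool_pos: [0.5133, -0.1517, 0.0997]
wrist_force: [0.3, 1.1, -3.3]
tool_pos: [0.5134, -0.1518, 0.0991]
wrist_force: [-0.8, 1.6, 4.0]
tool_pos: [0.5134, -0.1518, 0.0991]
wrist_force: [-3.7, 9.2, 17.3]
```

```bash
python3 inch.py '[[-0.0006,0,-0.0008,0,0,0,0.045],[0,0,0,0,0,0,0.06],[0,0,0,0,0,0,0.07],[0,0,0,0,0,0,0.07],[0,0,0,0,0,0,0.07]]'
python3 inch.py '[[0,0,-0.01,0,0,0,0.07],[0,0,-0.025,0,0,0,0.07],[0,0,-0.035,0,0,0,0.09],[0,0,-0.04,0,0,0,0.09],[0,0,0,0,0,0,0.09]]'
python3 - <<'E'
from h import *
from station import ctrl
import cv2
o=ctrl.get_obs()
c=ctrl.capture("wrist");np.savez("w3.npz",p=o["tool_pos"],r=o["tool_rot"],mount=c["mount"],m=c["mtx"])
i=c["image"][210:400,170:400]; s=ctrl.capture("scene")["image"][140:235,250:365]
cv2.imwrite("pics/w3.png",np.hstack([cv2.resize(i,(460,380),interpolation=cv2.INTER_CUBIC),cv2.resize(s,(330,380)[:1]+(380,),interpolation=cv2.INTER_CUBIC)]))
delta(*goal([.565,.290,.151],-95))
E
```

```text
clock: 9.25
tool_pos: [0.5133, -0.1517, 0.0988]
tool_rot: [-3.137, 0.737, 1.399]
wrist_force: [0.3, 0.4, -0.3]
grip_width: 0.0697
grip_force: 0.0
clock: 9.75
tool_pos: [0.5288, -0.0759, 0.1838]
tool_rot: [3.138, 0.735, 1.397]
wrist_force: [0.1, -0.3, -0.6]
grip_width: 0.0891
grip_force: 0.0
t 9.85 pos [ 0.5269 -0.0781  0.1809] rotvec [-0.059  0.003 -0.063] trans in cur axes [ 0.2937 -0.0248 -0.207 ] in goal axes [ 0.295   0.0059 -0.2066] world [ 0.037   0.3556 -0.0439]
```

View pics/w3.png

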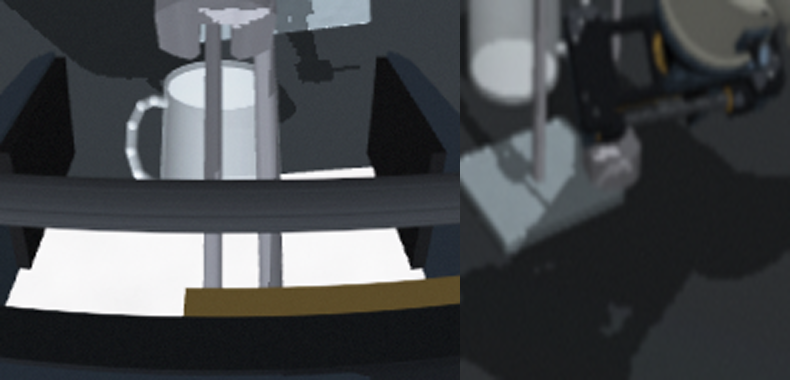

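The thick mass sits on the plate with the rod in its slot. I'll refine the thin mass's pose from the earlier overlay readings (slot mid-line from (252,165) to (252,35) in the crop).

```bash
python3 - <<'E'
from h import *
from scipy.optimize import least_squares as L
inv=lambda u,z:L(lambda x:(wproj([*x,z])-u).ravel(),[.56,.27]).x
a,b,lw,rw,e=[inv((x/3+290,y/3),.057) for x,y in((252,165),(252,35),(125,105),(379,100),(252,27))]
print(a,b,np.degrees(np.arctan2(*(a-b)[::-1])),lw,rw,np.linalg.norm(lw-rw),(lw+rw)/2,e)
a,b=[inv((x/3+290,y/3),.067) for x,y in((178,471),(187,403))]; print("thick check",a,b,np.degrees(np.arctan2(*(a-b)[::-1])))
E
```

```text
[0.56207295 0.25513312] [0.56416961 0.29436307] -93.05928496334514 [0.53061954 0.27842438] [0.59714179 0.27257367] 0.06677904468345407 [0.56388066 0.27549903] [0.56431706 0.29660564]
thick check [0.53224224 0.14244629] [0.5371853  0.17551319] -98.5020063571739
```

```bash
python3 inch.py '[[0,0,0,-0.066,0.003,-0.072,0.09],[0.03,0,-0.021,0,0,0,0.09],[0.035,0,-0.0245,0,0,0,0.09],[0.035,0,-0.0245,0,0,0,0.09],[0.035,0,-0.0245,0,0,0,0.09]]'|grep pos
python3 inch.py '[[0.035,0,-0.0245,0,0,0,0.09],[0.035,0,-0.0245,0,0,0,0.09],[0.035,0,-0.0245,0,0,0,0.09],[0.03,0,-0.021,0,0,0,0.09],[0,0,0,0,0,0,0.09]]'|grep pos
python3 - <<'E'
from h import *
delta(*goal([.564,.288,.151],-94));delta(*goal([.564,.288,.052],-94))
E
```

```text
tool_pos: [0.5383, 0.0849, 0.1591]
tool_pos: [0.5511, 0.2503, 0.1376]
t 10.85 pos [0.5511 0.2503 0.1376] rotvec [-0.006  0.001 -0.001] trans in cur axes [ 0.0196  0.0101 -0.017 ] in goal axes [ 0.0196  0.0102 -0.0169] world [ 0.012   0.0252 -0.0006]
t 10.85 pos [0.5511 0.2503 0.1376] rotvec [-0.006  0.001 -0.001] trans in cur axes [0.086  0.0105 0.0565] in goal axes [0.0859 0.0102 0.0566] world [ 0.012   0.0252 -0.0996]
```

```bash
python3 inch.py '[[0.0196,0.0102,-0.0169,-0.006,0.001,-0.001,0.09],[0,0,0,0,0,0,0.09],[0.0166,0,0.0184,0,0,0,0.09],[0.0166,0,0.0184,0,0,0,0.09],[0.0166,0,0.0184,0,0,0,0.09]]'|egrep 'pos|force'
python3 - <<'E'
from h import *
delta(*goal([.564,.288,.052],-94))
E
```

```text
tool_pos: [0.5634, 0.2707, 0.0635]
wrist_force: [0.4, -0.4, -0.1]
grip_force: 0.0
t 11.35 pos [0.5634 0.2707 0.0635] rotvec [-0.002  0.001 -0.003] trans in cur axes [ 0.0206 -0.0006  0.0158] in goal axes [ 0.0206 -0.0006  0.0158] world [-0.0003  0.0048 -0.0255]
```

```bash
python3 inch.py '[[0.0166,0,0.0184,0,0,0,0.09],[0,0,0,0,0,0,0.09],[0,0,0,0,0,0,0.09]]'|egrep 'pos|force'
python3 - <<'E'
from h import *
delta(*goal([.564,.288,.052],-94))
E
```

```text
tool_pos: [0.5636, 0.2712, 0.0403]
wrist_force: [-1.4, 0.2, 0.9]
grip_force: 0.0
t 11.65 pos [0.5636 0.2712 0.0403] rotvec [-0.002  0.001 -0.002] trans in cur axes [ 0.0046 -0.0008 -0.0011] in goal axes [ 0.0046 -0.0008 -0.0011] world [-0.0005  0.0042 -0.0022]
```

```bash
python3 inch.py '[[0.0035,0,-0.002,0,0,0,0.09],[0,0,0,0,0,0,0.075],[0,0,0,0,0,0,0.06],[0,0,0,0,0,0,0.06],[0,0,0,0,0,0,0.06]]' 40|egrep 'pos|force|width'
python3 inch.py '[[0,0,0,0,0,0,0.06],[0,0,0,0,0,0,0.06],[0,0,0,0,0,0,0.06]]'
python3 - <<'E'
from h import *
delta(*goal([.564,.288,.052],-94))
E
```

```text
tool_pos: [0.5641, 0.2763, 0.0396]
wrist_force: [-0.7, 0.5, 2.8]
grip_width: 0.0648
grip_force: 40.0
clock: 12.45
tool_pos: [0.5641, 0.2763, 0.0396]
tool_rot: [3.14, 0.733, 1.497]
wrist_force: [-0.6, 1.4, 6.9]
grip_width: 0.0648
grip_force: 40.0
t 12.45 pos [0.5641 0.2763 0.0396] rotvec [-0.    -0.    -0.003] trans in cur axes [ 0.0004 -0.0009  0.0018] in goal axes [ 0.0004 -0.0009  0.0018] world [-0.001  -0.0009 -0.0016]
```

```bash
python3 inch.py '[[-0.01,0,-0.011,0,0,0,0.06],[-0.0155,0,-0.0172,0,0,0,0.06],[-0.0155,0,-0.0172,0,0,0,0.06],[-0.0155,0,-0.0172,0,0,0,0.06],[-0.0155,0,-0.0172,0,0,0,0.06]]' 50
python3 - <<'E'
from h import *
P,R=mgoal([.44,.07,.150],-94,.0137,.0054);delta(P,R)
P,R=mgoal([.44,.07,.150],-15,.0137,.0054);delta(P,R)
E
```

```text
clock: 12.95
tool_pos: [0.564, 0.2763, 0.1495]
tool_rot: [3.139, 0.732, 1.497]
wrist_force: [0.3, 0.4, -2.3]
grip_width: 0.0648
grip_force: 50.0
t 12.95 pos [0.564  0.2763 0.1495] rotvec [ 0.    -0.002 -0.003] trans in cur axes [-0.1668 -0.1088  0.1561] in goal axes [-0.1661 -0.1094  0.1565] world [-0.125  -0.2199 -0.0049]
t 12.95 pos [0.564  0.2763 0.1495] rotvec [-0.923 -0.    -1.028] trans in cur axes [-0.1585 -0.0954  0.1487] in goal axes [ 0.0425 -0.2313 -0.0316] world [-0.1108 -0.2098 -0.0049]
```

```bash
python3 inch.py '[[-0.0167,-0.0109,0.0156,0,0,0,0.06],[-0.0214,-0.014,0.0201,0,0,0,0.06],[-0.0214,-0.014,0.0201,0,0,0,0.06],[-0.0214,-0.014,0.0201,0,0,0,0.06],[-0.0214,-0.014,0.0201,0,0,0,0.06]]'|egrep 'pos|width'
python3 inch.py '[[-0.0214,-0.014,0.0201,0,0,0,0.06],[-0.0214,-0.014,0.0201,0,0,0,0.06],[-0.0214,-0.014,0.0201,0,0,0,0.06],[0,0,0,0,0,0,0.06],[0,0,0,-0.0923,0,-0.1028,0.06]]'|egrep 'pos|width'
python3 inch.py '[[0,0,0,-0.0923,0,-0.1028,0.06],[0,0,0,-0.0923,0,-0.1028,0.06],[0,0,0,-0.0923,0,-0.1028,0.06],[0,0,0,-0.0923,0,-0.1028,0.06],[0,0,0,-0.0923,0,-0.1028,0.06]]'
python3 inch.py '[[0,0,0,-0.0923,0,-0.1028,0.06],[0,0,0,-0.0923,0,-0.1028,0.06],[0,0,0,-0.0923,0,-0.1028,0.06],[0,0,0,-0.0923,0,-0.1028,0.06],[0,0,0,0,0,0,0.06]]'
python3 - <<'E'
from h import *
from station import ctrl
P,R=mgoal([*(ROD-.085*S(-15)),.147],-15,.0137,.0054);delta(P,R); print(ctrl.get_obs()["qpos"].round(2))
E
```

```text
tool_pos: [0.4867, 0.1402, 0.1454]
grip_width: 0.0648
tool_pos: [0.4409, 0.0561, 0.1432]
grip_width: 0.0649
clock: 14.45
tool_pos: [0.4396, 0.0573, 0.1432]
tool_rot: [3.139, 0.735, 2.332]
wrist_force: [3.3, 0.5, -1.2]
grip_width: 0.0647
grip_force: 50.0
clock: 14.95
tool_pos: [0.4439, 0.079, 0.1959]
tool_rot: [-3.123, 0.664, 2.866]
wrist_force: [0.3, -0.6, -2.2]
grip_width: 0.0649
grip_force: 50.0
t 14.95 pos [0.4439 0.079  0.1959] rotvec [-0.027 -0.07  -0.01 ] trans in cur axes [-0.0117 -0.1928  0.0817] in goal axes [-0.0042 -0.1951  0.0769] world [ 0.0023 -0.2026 -0.0543]
[ 0.33  0.19  2.25 -1.22  0.4   0.13]
```

Joint 4 ran to its limit: leaning outward-radial is out of reach here. I'll place it with the slot facing back towards the robot (heading about -175°, 75° from the thick one), with the tool on the far side. First I need to turn back.

```bash
python3 - <<'E'
from h import *
P,R=mgoal([.45,.08,.200],-94,.0137,.0054);delta(P,R)
E
```

```text
t 14.95 pos [0.4439 0.079  0.1959] rotvec [ 0.861 -0.049  1.044] trans in cur axes [-0.0058 -0.0107  0.0065] in goal axes [-0.0082  0.0061  0.0092] world [ 0.0052 -0.0127 -0.0013]
```

```bash
python3 inch.py '[[0,0,0,0.0861,-0.0049,0.1044,0.06],[0,0,0,0.0861,-0.0049,0.1044,0.06],[0,0,0,0.0861,-0.0049,0.1044,0.06],[0,0,0,0.0861,-0.0049,0.1044,0.06],[0,0,0,0.0861,-0.0049,0.1044,0.06]]'
python3 inch.py '[[0,0,0,0.0861,-0.0049,0.1044,0.06],[0,0,0,0.0861,-0.0049,0.1044,0.06],[0,0,0,0.0861,-0.0049,0.1044,0.06],[0,0,0,0.0861,-0.0049,0.1044,0.06],[0,0,0,0.0861,-0.0049,0.1044,0.06]]'
python3 - <<'E'
from h import *
from station import ctrl
P,R=mgoal([.60,.04,.200],-94,.0137,.0054);delta(P,R);print(ctrl.get_obs()["qpos"].round(2))
E
```

```text
clock: 15.45
tool_pos: [0.4429, 0.0813, 0.1939]
tool_rot: [-3.113, 0.701, 2.185]
wrist_force: [0.5, 0.1, -3.1]
grip_width: 0.0646
grip_force: 50.0
clock: 15.95
tool_pos: [0.443, 0.0817, 0.1938]
tool_rot: [-3.139, 0.737, 1.493]
wrist_force: [0.8, -0.6, -3.0]
grip_width: 0.0647
grip_force: 50.0
t 15.95 pos [0.443  0.0817 0.1938] rotvec [-0.008  0.003 -0.006] trans in cur axes [-0.0325  0.16    0.0279] in goal axes [-0.0335  0.1595  0.0291] world [ 0.1561 -0.0554  0.0008]
[ 0.5   0.54  1.63 -0.6   1.46  0.8 ]
```

```bash
python3 inch.py '[[-0.0065,0.032,0.0056,0,0,0,0.06],[-0.0065,0.032,0.0056,0,0,0,0.06],[-0.0065,0.032,0.0056,0,0,0,0.06],[-0.0065,0.032,0.0056,0,0,0,0.06],[-0.0065,0.032,0.0056,0,0,0,0.06]]' | egrep pos
python3 inch.py '[[0,0,0,0.0946,0,0.1054,0.06],[0,0,0,0.0946,0,0.1054,0.06],[0,0,0,0.0946,0,0.1054,0.06],[0,0,0,0.0946,0,0.1054,0.06],[0,0,0,0.0946,0,0.1054,0.06]]'
python3 - <<'E'
from h import *
from station import ctrl
P,R=mgoal([.60,.04,.200],-175,.0137,.0054);delta(P,R);print(ctrl.get_obs()["qpos"].round(2))
E
```

```text
tool_pos: [0.6005, 0.0269, 0.1938]
clock: 16.95
tool_pos: [0.5995, 0.0283, 0.1938]
tool_rot: [-3.141, 0.739, 0.783]
wrist_force: [0.6, -0.8, -3.3]
grip_width: 0.0646
grip_force: 50.0
t 16.95 pos [0.5995 0.0283 0.1938] rotvec [0.467 0.005 0.515] trans in cur axes [-0.002  -0.0167  0.0007] in goal axes [-0.0096 -0.0116  0.0076] world [-0.0132  0.0105  0.0008]
[ 0.17  0.84  0.96 -0.43  1.95  0.93]
```

```bash
python3 inch.py '[[0,0,0,0.0934,0.001,0.103,0.06],[0,0,0,0.0934,0.001,0.103,0.06],[0,0,0,0.0934,0.001,0.103,0.06],[0,0,0,0.0934,0.001,0.103,0.06],[0,0,0,0.0934,0.001,0.103,0.06]]'
python3 - <<'E'
from h import *
from station import ctrl
P,R=mgoal([*(ROD-.085*S(-175)),.160],-175,.0137,.0054);delta(P,R);print(ctrl.get_obs()["qpos"].round(2))
E
```

```text
clock: 17.45
tool_pos: [0.5997, 0.0278, 0.1938]
tool_rot: [3.141, 0.737, 0.089]
wrist_force: [0.4, 0.3, -3.6]
grip_width: 0.0652
grip_force: 50.0
t 17.45 pos [0.5997 0.0278 0.1938] rotvec [0.001 0.004 0.001] trans in cur axes [0.0055 0.1617 0.048 ] in goal axes [0.0055 0.1618 0.0478] world [-0.0137 -0.1636 -0.0392]
[-0.01  0.91  0.8  -0.08  2.17  1.45]
```

```bash
python3 inch.py '[[0.0009,0.025,0.0074,0,0,0,0.06],[0.0011,0.0324,0.0096,0,0,0,0.06],[0.0011,0.0324,0.0096,0,0,0,0.06],[0.0011,0.0324,0.0096,0,0,0,0.06],[0.0011,0.0324,0.0096,0,0,0,0.06]]'|egrep 'pos|force'
python3 inch.py '[[0,0.0065,0.002,0,0.004,0,0.06],[0,0,0,0,0,0,0.06],[0,0,0,0,0,0,0.06]]'|egrep 'pos|force|rot'
python3 - <<'E'
from h import *
from station import ctrl
import cv2
P,R=mgoal([*(ROD-.085*S(-175)),.160],-175,.0137,.0054);delta(P,R)
P,R=mgoal([*ROD,.148],-175,.0137,.0054);delta(P,R)
o=ctrl.get_obs()
c=ctrl.capture("wrist");np.savez("w4.npz",p=o["tool_pos"],r=o["tool_rot"],mount=c["mount"],m=c["mtx"]); cv2.imwrite("pics/w4.png",c["image"])
g=cv2.cvtColor(c["image"],cv2.COLOR_BGR2GRAY)
for z in(.16,.18,.2):
    a=[wproj([ROD[0],ROD[1]+q,z],"w4.npz")[0].round(1) for q in(.0035,-.0035)]; print(z,a)
    r=int(a[0][1]); 
    if r<420: print(r,g[r,250:311:2].tolist())
cv2.imwrite("pics/w4c.png",cv2.resize(c["image"][230:400,170:400],None,fx=3.4,fy=3.4,interpolation=cv2.INTER_CUBIC))
E
```

```text
tool_pos: [0.588, -0.1297, 0.1555]
wrist_force: [0.8, 0.2, -3.4]
grip_force: 50.0
tool_pos: [0.5878, -0.135, 0.1542]
tool_rot: [-3.138, 0.73, 0.098]
wrist_force: [0.3, -0.8, -3.7]
grip_force: 50.0
t 18.25 pos [ 0.5878 -0.135   0.1542] rotvec [ 0.004 -0.004  0.008] trans in cur axes [-0.0016  0.0006  0.0009] in goal axes [-0.0016  0.0006  0.0009] world [-0.0018 -0.0008  0.0004]
t 18.25 pos [ 0.5878 -0.135   0.1542] rotvec [ 0.004 -0.004  0.008] trans in cur axes [-0.0569 -0.0001  0.0666] in goal axes [-0.0567  0.0006  0.0668] world [-0.0864 -0.0082 -0.0116]
0.16 [array([276.1, 305.6]), array([285. , 305.8])]
305 [101, 101, 102, 102, 102, 101, 101, 102, 102, 102, 100, 100, 102, 102, 102, 101, 101, 101, 98, 101, 99, 101, 102, 103, 101, 100, 101, 101, 103, 103, 101]
0.18 [array([276. , 330.4]), array([285.1, 330.6])]
330 [199, 199, 200, 199, 198, 199, 198, 198, 196, 194, 196, 195, 190, 169, 186, 189, 182, 184, 212, 210, 211, 210, 209, 208, 207, 207, 205, 204, 203, 203, 201]
0.2 [array([275.8, 356. ]), array([285.1, 356.1])]
356 [144, 143, 144, 145, 146, 145, 144, 144, 143, 144, 145, 145, 144, 145, 145, 145, 144, 144, 144, 145, 146, 143, 144, 143, 144, 145, 144, 144, 145, 145, 143]
```

View pics/w4c.png

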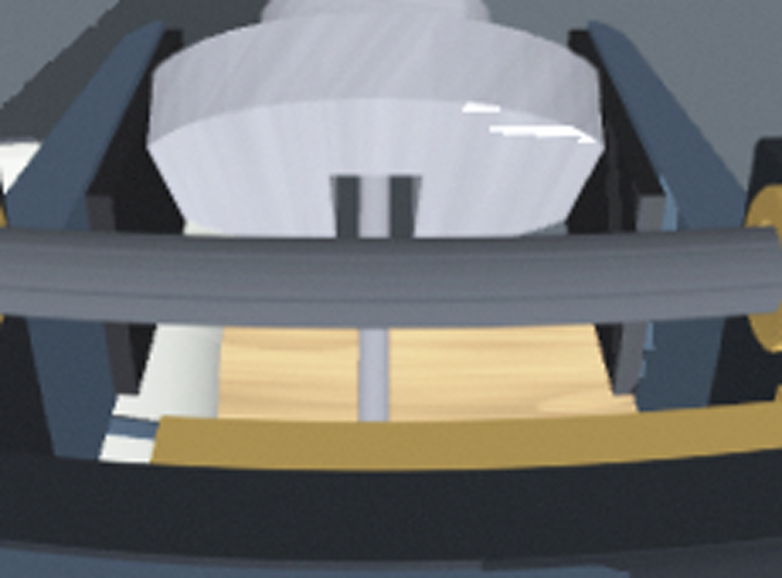

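The rod (x≈375) is centred in the slot (331–421). Inserting the thin mass.

```bash
python3 inch.py '[[-0.01,0,0.0117,0.004,-0.004,0.008,0.06],[-0.013,0.0002,0.0153,0,0,0,0.06],[-0.013,0.0002,0.0153,0,0,0,0.06],[-0.01,0.0002,0.0117,0,0,0,0.06],[0,0,0,0,0,0,0.06]]'|egrep 'pos|wrist'
python3 inch.py '[[-0.0045,0,0.0053,0,0,0,0.06],[-0.004,0,0.0047,0,0,0,0.06],[0,0,0,0,0,0,0.06],[0,0,0,0,0,0,0.06]]'|egrep 'pos|wrist'
python3 - <<'E'
from h import *
P,R=mgoal([*ROD,.148],-175,.0137,.0054);delta(P,R)
E
```

```text
tool_pos: [0.5164, -0.1423, 0.1451]
wrist_force: [0.2, -0.8, -2.2]
tool_pos: [0.5049, -0.1446, 0.1427]
wrist_force: [-0.7, 0.3, -2.9]
t 19.2 pos [ 0.5049 -0.1446  0.1427] rotvec [-0.    -0.001  0.001] trans in cur axes [-0.0024 -0.0017  0.0023] in goal axes [-0.0024 -0.0017  0.0023] world [-0.0035  0.0014 -0.0001]
```

```bash
python3 inch.py '[[-0.0024,-0.0015,0.0022,0,0,0,0.06],[0,0,0,0,0,0,0.06]]'|egrep 'pos|wrist'
for i in 1 2 3; do python3 inch.py '[[-0.0015,0,0.0013,0,0,0,0.06],[0,0,0,0,0,0,0.06]]' | egrep 'pos|wrist'; done
```

```text
tool_pos: [0.5011, -0.1433, 0.1426]
wrist_force: [0.4, -0.6, -3.5]
tool_pos: [0.4991, -0.1437, 0.1427]
wrist_force: [0.0, 0.6, -2.9]
tool_pos: [0.4978, -0.1439, 0.1427]
wrist_force: [3.7, 0.9, -4.7]
tool_pos: [0.4975, -0.1439, 0.1426]
wrist_force: [16.4, 3.3, -2.5]
```

```bash
python3 inch.py '[[0.0045,0,-0.0041,0,0,0,0.06],[0.0033,0,0.0037,0,0,0,0.06],[0.0033,0,0.0037,0,0,0,0.06],[0.0033,0,0.0037,0,0,0,0.06],[0,0,0,0,0,0,0.06]]' | egrep 'pos|wrist|rot'
python3 inch.py '[[0.0033,0,0.0037,0,0,0,0.06],[0.0013,0,0.0015,0,0,0,0.06],[0,0,0,0,0,0,0.06]]' | egrep 'pos|wrist'
for i in 1 2 ; do python3 inch.py '[[0.0008,0,0.0009,0,0,0,0.06],[0,0,0,0,0,0,0.06]]' | egrep 'pos|wrist'; done
```

```text
tool_pos: [0.5007, -0.1434, 0.127]
tool_rot: [-3.139, 0.735, 0.09]
wrist_force: [0.1, 0.2, -3.6]
tool_pos: [0.5011, -0.1435, 0.1207]
wrist_force: [-0.7, -0.3, -2.2]
tool_pos: [0.5013, -0.1435, 0.1198]
wrist_force: [0.9, -0.8, -2.8]
tool_pos: [0.5013, -0.1435, 0.1185]
wrist_force: [-1.0, -0.5, -3.4]
```

Expected contact is at TCP z ≈ 0.1166 minus the thick mass's calibration offset.

```bash
for i in 1 2 3 4; do python3 inch.py '[[0.0005,0,0.0006,0,0,0,0.06],[0,0,0,0,0,0,0.06]]' | egrep 'pos|wrist'; done
```

```text
tool_pos: [0.5012, -0.1435, 0.1177]
wrist_force: [-0.8, 0.5, -2.9]
tool_pos: [0.5012, -0.1435, 0.1169]
wrist_force: [0.6, 0.4, -4.2]
tool_pos: [0.5012, -0.1435, 0.1166]
wrist_force: [0.3, 0.1, 2.6]
tool_pos: [0.5012, -0.1435, 0.1166]
wrist_force: [1.5, 0.7, 13.7]
```

Contact is at exactly the expected height. I'll back off the pressure, release, and retreat.

```bash
python3 inch.py '[[-0.0004,0,-0.0005,0,0,0,0.06],[0,0,0,0,0,0,0.075],[0,0,0,0,0,0,0.085],[0,0,0,0,0,0,0.085],[0,0,0,0,0,0,0.085]]'
python3 inch.py '[[0,0,-0.01,0,0,0,0.085],[0,0,-0.02,0,0,0,0.085],[0,0,-0.03,0,0,0,0.085],[0,0,-0.04,0,0,0,0.085],[0,0,-0.04,0,0,0,0.085]]'
python3 inch.py '[[0,0,-0.04,0,0,0,0.085],[0,0,0,0,0,0,0.085],[0,0,0,0,0,0,0.085]]'
python3 - <<'E'
from h import *
from station import ctrl
import cv2
i=ctrl.capture("scene")["image"][60:200,230:360]; j=ctrl.capture("side")["image"][180:270,200:310]
w=ctrl.capture("wrist")["image"][170:400,160:400]
f=lambda a,W:cv2.resize(a,(W,420),interpolation=cv2.INTER_CUBIC)
cv2.imwrite("pics/fin.png",np.hstack([f(i,390),f(j,400)]))
E
```

```text
clock: 22.5
tool_pos: [0.5011, -0.1435, 0.116]
tool_rot: [-3.14, 0.733, 0.089]
wrist_force: [0.2, 0.1, -0.3]
grip_width: 0.0849
grip_force: 0.0
clock: 23.0
tool_pos: [0.5954, -0.135, 0.222]
tool_rot: [-3.14, 0.733, 0.089]
wrist_force: [1.0, 0.1, -0.5]
grip_width: 0.0847
grip_force: 0.0
clock: 23.3
tool_pos: [0.6218, -0.1329, 0.25]
tool_rot: [-3.14, 0.732, 0.089]
wrist_force: [0.5, 0.3, -1.1]
grip_width: 0.0852
grip_force: 0.0
```

View pics/fin.png

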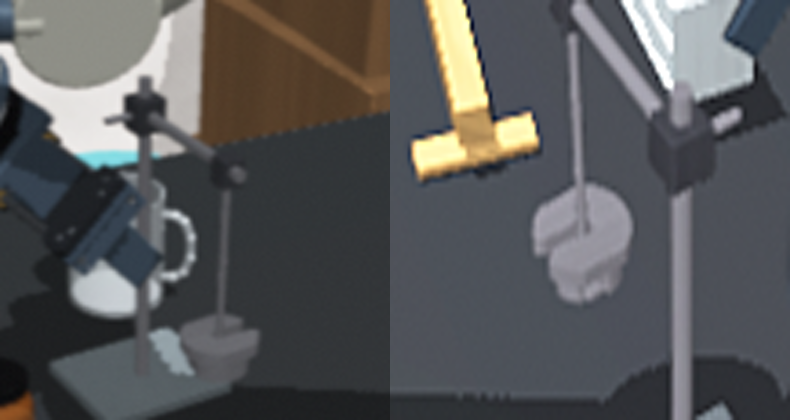

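Both masses sit flat on the carrier. The thin one's slot opens towards the robot, and the thick one's towards the post. The robot is clear of everything.

```bash
python3 -c "
from station import ctrl; print(ctrl.job_done())"
```

```text
the job is handed in; nothing more can be done
None
```

The job is handed in at about 23 s on the robot's clock: the thick mass is flat on the carrier plate and the thin mass flat on top of it, slots about 75° apart, with nothing dropped and the bystanders not touched.

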